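# Load the heat sink under the probe head and lock the keeper

### The arm

A 7-joint arm with a two-finger parallel gripper is mounted at the origin on a cart in front of the work surface, level with it; the furniture and walls round the work are solid. World frame = base frame: x ahead of the robot, y to its left, z up, the work surface at z = 0. Lengths are in m, angles in rad, forces in N, time in s.
With the tool pointing down it reaches from about 0.4 to 0.85 m from the base axis. Payload 4.5 kg.
Tool frame: the origin (TCP) lies at the very end of the fingers, on their centre line; the grasp point (between the pads) lies 19 mm behind it (r.grip_depth is the z of the grasp point in the tool frame, in m); z points along the fingers, y is the line along which they close (so a half turn about z gives the same grasp; the last joint's range is limited). The gripper opens to 88 mm and grips with 3 to 60 N. Pads are 18 mm wide; open, the fingers measure 123 mm over their backs; the gripper's body (75 mm by 187 mm) begins 45 mm behind the grasp point.
Start: joints at [-1.116, 0.689, -0.195, 1.565, 0.157, 0.902, -0.215], TCP at [0.255, 0.571, 0.239] pointing down, gripper open.
Joint ranges: [-3.01, 3.01], [-0.46, 2.08], [-1.47, 1.51], [0.13, 2.56], [-1, 4.14], [0.04, 2.09], [-2.66, 2.66]. Speed limits (rad/s): [2.57, 2.57, 3.14, 3.14, 3.14, 3.14, 3.14].

### API

Orientations are given as a unit quaternion [x, y, z, w].
In Python, from plant import r gives the robot as it stands.
- The arm moves only by the shell command python3 steer.py 'ROWS' [FORCE]. ROWS is a JSON list of rows, 1 to 10 of them, each an object with the fields finger_gap (the opening from 0.0 (shut) to 1.0 (fully open)), dx, dy, dz (the shift in shares of 40 cm (1.0 is 40 cm)), rx, ry, rz (a rotation vector in a scale on which 1.0 is 90 degrees); a field left out counts as zero (the opening has to be given); each row is the pose to reach, as a shift and turn from the pose commanded when the command began, along the tool's axes at that moment; what a row does not reach only later rows make up. A row lasts 1/10 s, in which the tool goes at most 0.05 m and 0.15 rad, less where a joint would pass 70% of its speed; a pose out of reach is approached as far as the arm can. The fingers move at their own pace and stop on an object; FORCE is the grip in N (left out, the last holds). Time passes only in rows, so rows that do not move let the fingers close. It prints the time, the measured TCP pose, the force, the opening and the grip force at its end. Input that does not fit is refused with a message, and nothing moves.
- r.get_state(): the state, without advancing time (a new reading comes with each control period).
- r.snapshot(name): name is "scene" or "top"; returns the picture (420x560x3 uint8, red, green, blue); there is no depth.
- r.camera_params(name): a dict with "fx", "fy", "cx", "cy" (pixels), "rvec" (rotation vector, rad) and "tvec" (3), from world to camera coordinates, as OpenCV has them. Camera axes: x right, y down, z forward; pixel columns grow to the right and rows downward; lengths in m; the calibration is good to about 2 mm. A picture is of the moment at which its call begins. camera_params takes no time and is no camera call.
- r.finish_job(): hands the job in; it is judged then, once.
The state is a dict: "clock": time; "q": joint angles; "qd": joint speeds; "joint_torque": joint torques, N m; "tool_pos": TCP position; "eef_rot": TCP orientation; "contact_force": force on the tool from outside, world axes, zero at the start; "moment": the same for the moment, N m; "opening": opening from 0.0 (shut) to 1.0 (fully open); "finger_force": force on a finger pad.
Only numpy, scipy, OpenCV 4.12 (cv2) and the standard library are available. Lean on these libraries where they do the work, as an engineer would, in place of code of your own. Each camera call takes 0.05 s, during which the arm holds its last target. There are 200 camera calls.

### The job

Load the black finned heat sink into the test fixture: lay it flat in the guide channel with its 50 mm long side along the channel (fins crossways), and slide it in under the overhanging probe head until it is fully home against the end stop. Then throw the red-knobbed lever over, past the yellow notch, into the green-marked notch so that the keeper bar closes behind the heat sink. Do not lean on the probe head with more than a light touch, and leave the other things on the bench where they lie.

Things in the scene. Friction and masses are not known exactly. Their poses are not given: they have to be found in the camera images.
- heat_sink: Loose black finned aluminium heat sink, about 90 g: 40 mm along its x, 50 mm along its y, 25 mm high; fins run along its x. Origin at the centre of its underside, z up. It lies flat on the bench at the start. It can be turned end for end; both ways are right.
- fixture: Test fixture fixed to the bench; base plate 10 mm thick, from -115 to +85 mm along its x and -125 to +40 mm along its y. Origin on the bench under the channel's middle line; x runs along the channel into the fixture (away from the robot), y left, z up. Channel floor at z = 10 mm. The end stop is the face of a blue column at x = +60 mm.
- probe_head: Blue overhanging head, fixed on the fixture's column, same origin and axes as the fixture. A 56 mm wide plate over the channel from x = -2 mm (yellow front edge) to +80 mm; underside at z = 52 mm, that is 42 mm above the channel floor, top at z = 62 mm. A black box 40 mm wide on it, from x = 45 to 75 mm, reaches z = 84 mm.
- mouth (a point): Point on the channel floor, fixture x = -60, y = 0, z = 10 mm, in front of the probe head: room here to set the heat sink down. Axes as the fixture. The channel is 45 mm wide between two steel rails, each 8 mm wide and 10 mm high (tops at z = 20 mm), straight from x = -85 to +60 mm, flaring to about 70 mm from x = -85 to -115 mm.
- home (a point): Point on the channel floor at fixture x = +35 mm: the origin of the heat sink when it is fully home against the stop; its back face then lies 12 mm inside the probe head's front edge. Axes as the fixture.
- lever_pivot (a point): Vertical axis of the lever, at fixture x = 2, y = -46 mm, z = 26 mm. Axes as the fixture.
- lever_knob (a point): Centre of the top of the red upright round knob on the lever, 16 mm in diameter and 34 mm high (from z = 30 to 64 mm), 70 mm from the pivot. In the fixture frame it lies from the pivot at -90 degrees minus the lever angle: to the right (-y) at 0, toward the mouth (-x) at about 1.5.
- keeper_lever (a joint): Lever angle, rad, growing clockwise seen from above, 0 to 1.65. Notches between pairs of ridges: white, open, 0.08; yellow 0.75; green, locked, 1.50. Starts at or near white. A spring ball drops into a notch when within about 0.1 rad; pulling out takes about 4 N at the knob. Elsewhere the lever stays where left, with light friction.
- transformer: Bystander: small black transformer with yellow band, 37 x 41 x 30 mm, loose. Origin at the centre of its underside.
- terminal_block: Bystander: green screw terminal block 18 x 50 x 17 mm, loose. Origin at the centre of its underside.
- solder_spool: Bystander: green solder spool, 55 mm across, 40 mm high, loose. Origin at the centre of its underside.
- tape_roll: Bystander: roll of black tape, 61 mm across, 19 mm high, loose. Origin at the centre of its underside.
- screwdriver_blue: Bystander: blue screwdriver 160 mm long, 23 mm thick, loose. Origin at the centre of its underside.
- keeper_tip (a point): Free end of the keeper bar, a steel arm of the lever 10 mm wide, 54 mm long from the pivot, z = 22 to 30 mm. Open, it lies outside the right rail toward the mouth; it swings inward with the lever. At 1.50 it stands square across the channel, 3 mm behind a heat sink that is home; if the heat sink is not home the bar runs into it.

How it is judged:
By the outcome, as a careful person would: the job done as asked, in the order asked, and still so for the second after the job is handed in, with the robot touching nothing.
It also fails if it takes over 72 s, if anything falls off the work surface, if the arm or the gripper's body presses on something with over 40 N, if the wrist force passes 120 N, or if a joint passes its speed limit or range.

## Working session

There is one attempt and no reset: what is moved stays moved. The work goes in short steps, Python scripts to look and compute and a shell command to move; the robot and the scene stay as the last step left them, time stands still between calls to the robot, and variables do not carry over. Pictures are saved under pics/ and viewed, at most 10 in all, crops included, and the job is handed in when it is done.

```bash
ls; mkdir -p pics; python3 - <<'E'
from plant import r
import cv2
for n in("scene","top"):
    im=r.snapshot(n); cv2.imwrite(f"pics/{n}0.png",im[:,:,::-1]); print(n,r.camera_params(n))
s=r.get_state(); print(s["clock"],s["tool_pos"],s["eef_rot"],s["contact_force"],s["opening"])
E
```

```text
pics
plant.py
steer.py
scene {'fx': 433.538930025932, 'fy': 433.538930025932, 'cx': 279.8306581187834, 'cy': 209.5555961039533, 'rvec': array([ 2.2585588 , -0.73267447,  0.31293495]), 'tvec': array([-0.44497038,  0.2259367 ,  1.08268991])}
top {'fx': 485.00426624456287, 'fy': 485.00426624456287, 'cx': 277.76517101508296, 'cy': 204.82704215950884, 'rvec': array([ 2.16679633, -2.10752143,  0.19875381]), 'tvec': array([-0.06192061,  0.50894711,  1.25508823])}
0.1 [0.25508881 0.56995273 0.23798233] [ 2.08769253e-01  9.77964575e-01 -8.24148393e-04 -1.02090099e-04] [-1.21439443  0.41312483  0.23090429] 0.9979324081222459
```

View pics/scene0.png

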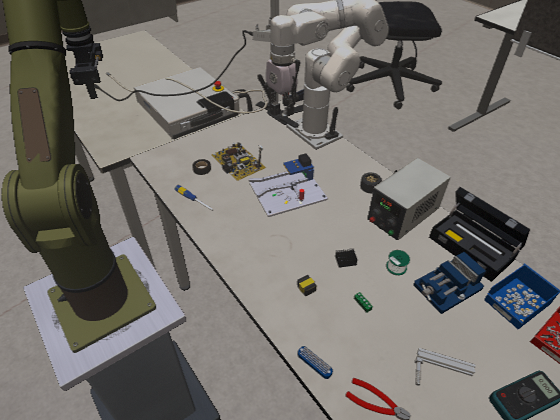

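View pics/top0.png

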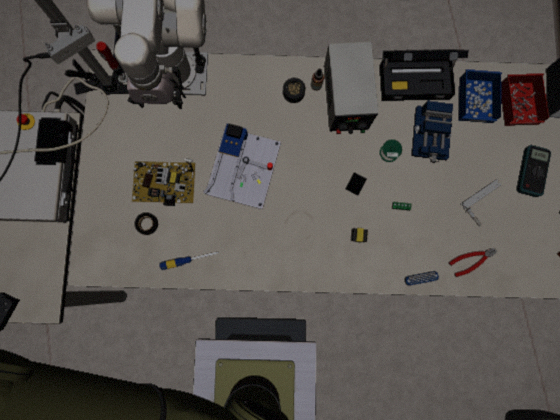

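Both views show the heat sink (scene ~(346,258), top ~(356,184)) and the white fixture with blue head and red knob (scene ~(290,190), top ~(243,165)). I'll enlarge crops of both next.

```bash
cat > h.py <<'E'
import numpy as np, cv2
from plant import r
from scipy.spatial.transform import Rotation as R
def cam(n):
    p=r.camera_params(n); K=np.array([[p["fx"],0,p["cx"]],[0,p["fy"],p["cy"]],[0,0,1]]); M=R.from_rotvec(p["rvec"]).as_matrix()
    return K,M,np.array(p["tvec"])
def ray(n,uv):
    K,M,t=cam(n); d=M.T@np.linalg.inv(K)@np.array([*uv,1.]); return -M.T@t,d/np.linalg.norm(d)
def onz(n,uv,z):
    c,d=ray(n,uv); return c+d*(z-c[2])/d[2]
def tri(a,b):
    (c1,d1),(c2,d2)=ray("scene",a),ray("top",b)
    s=np.linalg.lstsq(np.stack([d1,-d2],1),c2-c1,rcond=None)[0]; p,q=c1+s[0]*d1,c2+s[1]*d2
    return (p+q)/2,np.linalg.norm(p-q)
def proj(n,P):
    K,M,t=cam(n); x=K@(M@np.array(P)+t); return x[:2]/x[2]
E
python3 - <<'E'
import cv2,numpy as np
s=cv2.imread("pics/scene0.png");t=cv2.imread("pics/top0.png")
z=lambda i,x,y,w,h,k:cv2.resize(i[y:y+h,x:x+w],None,fx=k,fy=k,interpolation=cv2.INTER_CUBIC)
a=z(t,200,115,90,100,6); b=z(s,240,140,90,80,6)
def pad(i,h):return cv2.copyMakeBorder(i,0,h-i.shape[0],0,0,cv2.BORDER_CONSTANT)
c=z(t,335,165,43,38,5);d=z(s,325,240,43,38,5)
cv2.imwrite("pics/fixt.png",a);cv2.imwrite("pics/fixs.png",b)
cv2.imwrite("pics/hs.png",np.hstack([z(t,335,165,40,38,10),z(s,326,240,40,38,10)]))
E
```

```text
(no output)
```

View pics/fixt.png

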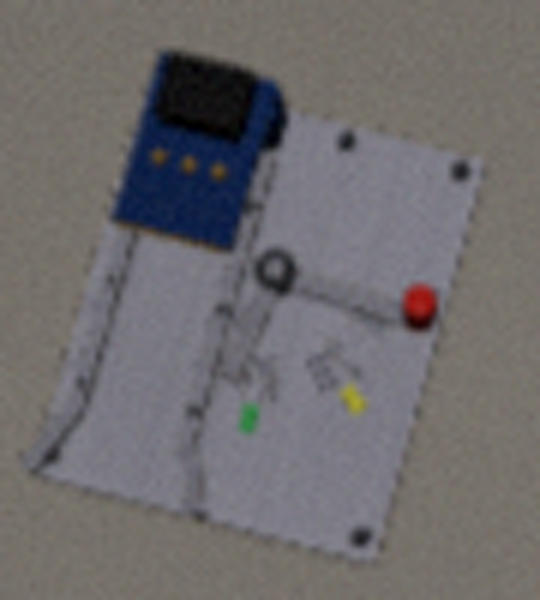

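View pics/fixs.png

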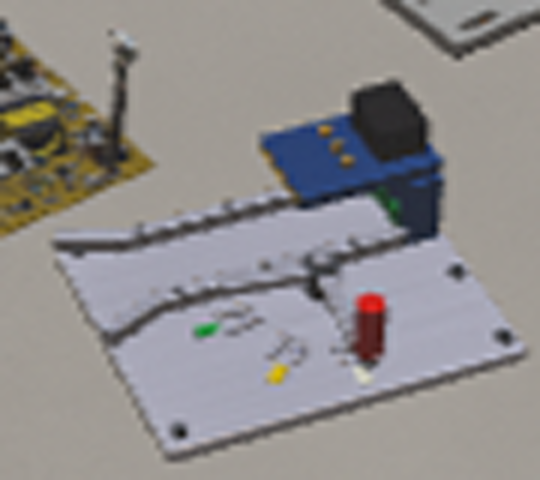

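View pics/hs.png

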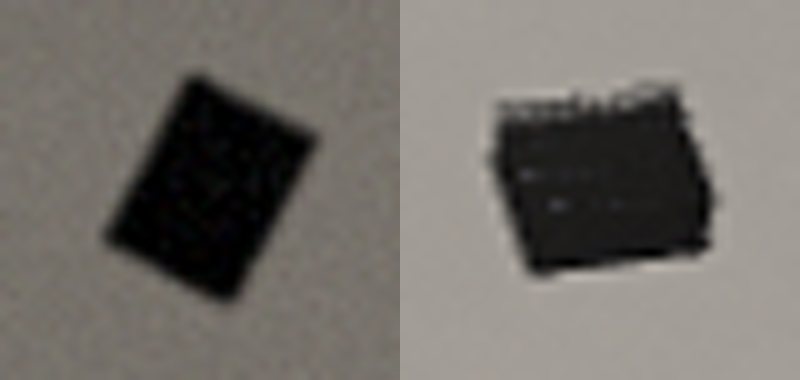

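Top crop: plate corners at (483,157), (377,562) and (38,470), head front edge (113,222)-(232,248), knob (420,303). Scene crop: plate corners (168,457), (525,350) and (55,257), knob top (371,302). The heat-sink crop gives clear corners in both views. Next I compute the poses.

```bash
cat > m.py <<'E'
from h import *
from scipy.optimize import least_squares
f=lambda p,k,o:(np.array(p)+.5)/k-.5+np.array(o)
T=lambda p:f(p,6,(200,115)); S=lambda p:f(p,6,(240,140))
HT=lambda p:f(p,10,(335,165)); HS=lambda p:f((p[0]-400,p[1]),10,(326,240))
print("heights:")
for n,a,b in [("plate -115,-125",(168,457),(377,562)),("plate 85,-125",(525,350),(483,157)),("plate -115,40",(55,257),(38,470)),("head L",(262,138),(113,222)),("head R",(300,203),(232,248)),("knob",(371,302),(420,303))]:
    p,e=tri(S(a),T(b)); print(n,p.round(4),round(e,4))
obs=[("top",T((377,562)),(-.115,-.125,.01)),("top",T((483,157)),(.085,-.125,.01)),("top",T((38,470)),(-.115,.04,.01)),
("top",T((113,222)),(-.002,.028,.062)),("top",T((232,248)),(-.002,-.028,.062)),
("scene",S((168,457)),(-.115,-.125,.01)),("scene",S((525,350)),(.085,-.125,.01)),("scene",S((55,257)),(-.115,.04,.01)),
("scene",S((262,138)),(-.002,.028,.062)),("scene",S((300,203)),(-.002,-.028,.062))]
def fit(o):
    W=[onz(n,uv,P[2])[:2] for n,uv,P in o]; P=np.array([q[:2] for _,_,q in o])
    g=lambda v:(P@np.array([[np.cos(v[2]),np.sin(v[2])],[-np.sin(v[2]),np.cos(v[2])]])+v[:2]-W).ravel()
    s=least_squares(g,[.5,0,0]); return s.x,s.fun.reshape(-1,2)*1e3
for o in (obs[:5],obs[5:],obs):
    x,e=fit(o); print("fix",x.round(4),e.round(1).tolist())
for n in("top","scene"):
    uv=T((420,303)) if n=="top" else S((371,302)); w=onz(n,uv,.064)[:2]-x[:2]; c,s=np.cos(x[2]),np.sin(x[2]); print("knob fix",n,(np.array([[c,s],[-s,c]])@w).round(4))
# heat sink
im={n:r.snapshot(n) for n in("top","scene")}
u=im["top"][160:205,335:380].max(2); u4=cv2.resize(u,None,fx=8,fy=8,interpolation=cv2.INTER_CUBIC)
cn=max(cv2.findContours((u4<60).astype(np.uint8),0,1)[0],key=cv2.contourArea)
b=cv2.boxPoints(cv2.minAreaRect(cn)); bt=[f(p,8,(335,160)) for p in b]
for z in (.0,.025):
    w=np.array([onz("top",p,z)[:2] for p in bt]); d=np.roll(w,-1,0)-w
    print("hs z",z,"ctr",w.mean(0).round(4),"len",np.linalg.norm(d,axis=1).round(4),"ang",np.degrees(np.arctan2(d[:,1],d[:,0])).round(1))
for a,b in [((497,105),(105,238)),((680,90),(193,75)) ]:
    print("tri",[(v.round(4) if hasattr(v,'round') else v) for v in tri(HS(a),HT(b))])
print("top hs corners",[onz("top",HT(p),.025)[:2].round(4) for p in((193,75),(318,138),(235,302),(105,238))])
print("scene bottom",[onz("scene",HS(p),0)[:2].round(4) for p in((535,272),(710,250))])
print("cams",ray("top",(0,0))[0],ray("scene",(0,0))[0])
E
python3 m.py
```

```text
heights:
plate -115,-125 [ 0.5045 -0.0052  0.0048] 0.0045
plate 85,-125 [ 0.6995 -0.0488  0.0039] 0.0047
plate -115,40 [0.542  0.1527 0.005 ] 0.0064
head L [0.6485 0.1161 0.0596] 0.0004
head R [0.6368 0.0635 0.057 ] 0.0047
knob [ 0.6139 -0.0225  0.0627] 0.0016
fix [ 0.6454  0.0888 -0.223 ] [[-0.1, -1.4], [0.9, -2.0], [-2.0, 2.6], [1.6, 0.8], [-0.4, -0.1]]
fix [ 0.6396  0.0862 -0.2285] [[-0.2, -0.7], [1.6, -1.9], [0.6, 2.5], [-2.5, 0.2], [0.5, 0.0]]
fix [ 0.6425  0.0875 -0.2258] [[-3.3, -2.3], [-2.4, -3.5], [-4.7, 1.6], [-1.2, -0.5], [-3.4, -1.3], [3.0, 0.2], [4.9, -0.5], [3.3, 3.5], [0.3, 1.6], [3.5, 1.3]]
knob fix top [-0.0027 -0.1139]
knob fix scene [-0.0047 -0.1148]
hs z 0.0 ctr [ 0.5853 -0.2646] len [0.0556 0.0407 0.0555 0.0405] ang [ -26.5 -116.6  153.3   63.5]
hs z 0.025 ctr [ 0.5797 -0.2602] len [0.0546 0.04   0.0545 0.0397] ang [ -26.5 -116.6  153.3   63.5]
tri [array([ 0.5662, -0.232 ,  0.0223]), np.float64(0.0013)]
tri [array([ 0.6127, -0.2561,  0.0199]), np.float64(0.0007)]
top hs corners [array([ 0.6117, -0.2554]), array([ 0.5949, -0.2899]), array([ 0.5482, -0.2669]), array([ 0.5651, -0.2312])]
scene bottom [array([ 0.5507, -0.2691]), array([ 0.5939, -0.2912])]
cams [ 0.28749529 -0.03375456  1.32450552] [-0.00372647 -0.75132773  0.92561127]
```

Heat sink centre is about (0.5815, -0.262), long axis at -27°, and tops triangulate at ~22–25 mm. Fixture origin is about (0.644, 0.0886), yaw -0.225, with the lever at white.

```bash
cat > go.py <<'E'
import sys
from h import *
# go.py x y z yaw_of_tool_y(deg) tilt(deg) [fix]: shift/turn in tool axes from measured pose
FX=np.array([.644,.0886]); FA=-.225
def fx(x,y): c,s=np.cos(FA),np.sin(FA); return FX+[c*x-s*y,s*x+c*y]
def rot(a,t):
    a=np.radians(a); y=np.array([np.cos(a),np.sin(a),0]); z=np.array([0,0,-1.]); M=np.stack([np.cross(y,z),y,z],1)
    return R.from_rotvec(-y*np.radians(t))*R.from_matrix(M)
if __name__=="__main__":
    x,y,z,a,t=map(float,sys.argv[1:6])
    if len(sys.argv)>6: x,y=fx(x,y); a+=np.degrees(FA)
    s=r.get_state(); C=R.from_quat(s["eef_rot"]); G=rot(a,t)
    print("d",C.inv().apply(np.array([x,y,z])-s["tool_pos"]).round(4),"rv",(C.inv()*G).as_rotvec().round(4),"F",np.round(s["contact_force"],1),"z",G.as_matrix()[:,2].round(2))
E
python3 go.py .5815 -.262 .12 63 0; python3 go.py -.06 0 .1 90 45 fix
```

```text
d [-0.6377 -0.6262  0.1189] rv [-0.0011  0.0001  0.0505] F [ 0.1 -0.2 -0.9] z [ 0.  0. -1.]
d [-0.4927 -0.2923  0.1386] rv [-0.0779 -0.7829 -0.1851] F [ 0.1 -0.2 -0.9] z [ 0.69 -0.16 -0.71]
```

The manual's scale: shifts go in shares of 40 cm and turns go in shares of 90 degrees. Converting my numbers, -0.32 m is -0.8, -0.313 m is -0.7825, 0.05 rad is 0.0318.

```bash
python3 steer.py '[{"finger_gap": 1,"dx": -0.8,"dy": -0.7825,"dz": 0.15,"rz": 0.0318},{"finger_gap": 1,"dx": -0.8,"dy": -0.7825,"dz": 0.15,"rz": 0.0318},{"finger_gap": 1,"dx": -0.8,"dy": -0.7825,"dz": 0.15,"rz": 0.0318},{"finger_gap": 1,"dx": -0.8,"dy": -0.7825,"dz": 0.15,"rz": 0.0318},{"finger_gap": 1,"dx": -0.8,"dy": -0.7825,"dz": 0.15,"rz": 0.0318},{"finger_gap": 1,"dx": -0.8,"dy": -0.7825,"dz": 0.15,"rz": 0.0318},{"finger_gap": 1,"dx": -0.8,"dy": -0.7825,"dz": 0.15,"rz": 0.0318},{"finger_gap": 1,"dx": -0.8,"dy": -0.7825,"dz": 0.15,"rz": 0.0318},{"finger_gap": 1,"dx": -0.8,"dy": -0.7825,"dz": 0.15,"rz": 0.0318},{"finger_gap": 1,"dx": -0.8,"dy": -0.7825,"dz": 0.15,"rz": 0.0318}]'; python3 go.py .5815 -.262 .12 63 0
```

```text
clock: 1.2
tool_pos: [0.421, 0.1458, 0.1779]
eef_rot: [0.24, 0.971, -0.003, -0.0]
contact_force: [0.3, 0.4, -0.3]
opening: 1.002
finger_force: 0.0
d [-0.3317 -0.286   0.0599] rv [-0.0058  0.0012 -0.0125] F [ 0.3  0.4 -0.3] z [ 0.  0. -1.]
```

In the tool's units: -0.33 m is -0.825, -0.285 m is -0.7125.

```bash
python3 steer.py '[{"finger_gap": 1,"dx": -0.825,"dy": -0.7125,"dz": 0.15},{"finger_gap": 1,"dx": -0.825,"dy": -0.7125,"dz": 0.15},{"finger_gap": 1,"dx": -0.825,"dy": -0.7125,"dz": 0.15},{"finger_gap": 1,"dx": -0.825,"dy": -0.7125,"dz": 0.15},{"finger_gap": 1,"dx": -0.825,"dy": -0.7125,"dz": 0.15},{"finger_gap": 1,"dx": -0.825,"dy": -0.7125,"dz": 0.15},{"finger_gap": 1,"dx": -0.825,"dy": -0.7125,"dz": 0.15},{"finger_gap": 1,"dx": -0.825,"dy": -0.7125,"dz": 0.15},{"finger_gap": 1,"dx": -0.825,"dy": -0.7125,"dz": 0.15},{"finger_gap": 1,"dx": -0.825,"dy": -0.7125,"dz": 0.15}]'; python3 steer.py '[{"finger_gap": 1},{"finger_gap": 1},{"finger_gap": 1}]'; python3 go.py .5815 -.262 .012 63 0
```

```text
clock: 2.2
tool_pos: [0.5848, -0.257, 0.1175]
eef_rot: [0.238, 0.971, -0.002, 0.001]
contact_force: [-1.1, -0.1, 0.2]
opening: 0.993
finger_force: 0.0
clock: 2.5
tool_pos: [0.5846, -0.2471, 0.119]
eef_rot: [0.232, 0.973, 0.001, -0.0]
contact_force: [0.8, 0.2, 0.7]
opening: 1.0
finger_force: 0.0
d [-0.004  -0.0148  0.107 ] rv [ 0.0011 -0.0006  0.0036] F [0.8 0.2 0.7] z [ 0.  0. -1.]
```

In the tool's units: 0.06 m is 0.15, 0.05 m is 0.125, 0.004 rad is 0.0025.

```bash
python3 steer.py '[{"finger_gap": 1,"dx": -0.01,"dy": -0.0375,"dz": 0.125,"rz": 0.0025},{"finger_gap": 1,"dx": -0.01,"dy": -0.0375,"dz": 0.15,"rz": 0.0025},{"finger_gap": 1,"dx": -0.01,"dy": -0.0375,"dz": 0.15,"rz": 0.0025},{"finger_gap": 1,"dx": -0.01,"dy": -0.0375,"dz": 0.15,"rz": 0.0025}]'; python3 go.py .5815 -.262 .012 63 0
```

```text
clock: 2.9
tool_pos: [0.5819, -0.2635, 0.0596]
eef_rot: [0.235, 0.972, 0.0, 0.0]
contact_force: [-0.1, -0.6, 0.4]
opening: 1.001
finger_force: 0.0
d [0.001  0.0011 0.0476] rv [ 0.0011  0.0004 -0.0023] F [-0.1 -0.6  0.4] z [ 0.  0. -1.]
```

```bash
python3 - <<'E'
from h import *
im=r.snapshot("top")[140:235,300:420]; im2=r.snapshot("scene")[190:290,290:410]
z=lambda i:cv2.resize(i,(400,330),interpolation=cv2.INTER_CUBIC)[:,:,::-1]
cv2.imwrite("pics/g1.png",np.hstack([z(im),z(im2)]))
E
```

```text
(no output)
```

View pics/g1.png

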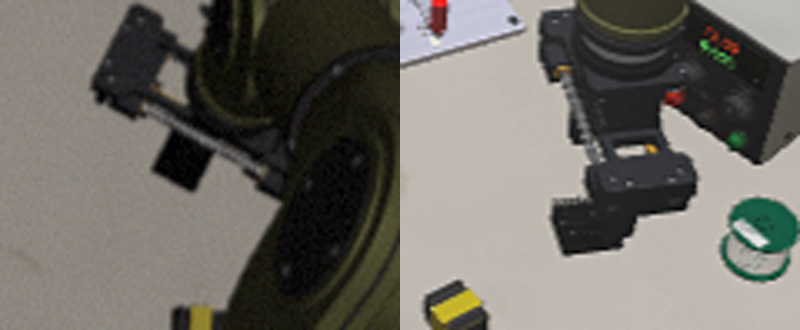

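The open gripper straddles the heat sink in both views (left: sink at ~(185,165); right: ~(580,225)), with nothing else near the fingers. Descend and grip.

In the tool's units: 0.047 m is 0.1175, 0.03 m is 0.075, -0.002 rad is -0.0013.

```bash
python3 steer.py '[{"finger_gap": 1,"dx": 0.0025,"dy": 0.0025,"dz": 0.075,"rz": -0.0013},{"finger_gap": 1,"dx": 0.0025,"dy": 0.0025,"dz": 0.1175,"rz": -0.0013},{"finger_gap": 1,"dx": 0.0025,"dy": 0.0025,"dz": 0.1175,"rz": -0.0013},{"finger_gap": 1,"dx": 0.0025,"dy": 0.0025,"dz": 0.1175,"rz": -0.0013}]'; python3 go.py .5815 -.262 .012 63 0
python3 steer.py '[{"finger_gap": 0},{"finger_gap": 0},{"finger_gap": 0},{"finger_gap": 0},{"finger_gap": 0},{"finger_gap": 0},{"finger_gap": 0},{"finger_gap": 0}]' 25
```

```text
clock: 3.4
tool_pos: [0.5809, -0.2633, 0.0121]
eef_rot: [0.234, 0.972, 0.0, 0.0]
contact_force: [-0.2, -0.3, -0.1]
opening: 1.0
finger_force: 0.0
d [0.0001 0.0014 0.0001] rv [ 0.0002  0.0001 -0.0014] F [-0.2 -0.3 -0.1] z [ 0.  0. -1.]
clock: 4.2
tool_pos: [0.5807, -0.2634, 0.0117]
eef_rot: [0.234, 0.972, 0.0, 0.0]
contact_force: [0.3, 0.2, 0.8]
opening: 0.444
finger_force: 25.0
```

In the tool's units: -0.11 m is -0.275, -0.07 m is -0.175.

```bash
python3 steer.py '[{"finger_gap": 0,"dz": -0.075},{"finger_gap": 0,"dz": -0.175},{"finger_gap": 0,"dz": -0.275},{"finger_gap": 0,"dz": -0.275},{"finger_gap": 0,"dz": -0.275}]'; python3 go.py -.065 0 .12 90 0 fix
```

```text
clock: 4.7
tool_pos: [0.581, -0.2637, 0.1224]
eef_rot: [0.234, 0.972, -0.0, 0.001]
contact_force: [0.3, 0.2, -1.2]
opening: 0.449
finger_force: 25.0
d [0.1674 0.3263 0.0022] rv [-1.000e-04  1.600e-03 -2.479e-01] F [ 0.3  0.2 -1.2] z [ 0.  0. -1.]
```

In the tool's units: 0.326 m is 0.815, 0.3 m is 0.75, -0.248 rad is -0.1579.

```bash
python3 steer.py '[{"finger_gap": 0,"dx": 0.0875,"dy": 0.17,"rz": -0.0318},{"finger_gap": 0,"dx": 0.175,"dy": 0.34,"rz": -0.0637},{"finger_gap": 0,"dx": 0.25,"dy": 0.5,"rz": -0.0955},{"finger_gap": 0,"dx": 0.325,"dy": 0.65,"rz": -0.1273},{"finger_gap": 0,"dx": 0.3875,"dy": 0.75,"rz": -0.1579},{"finger_gap": 0,"dx": 0.4175,"dy": 0.815,"rz": -0.1579},{"finger_gap": 0,"dx": 0.4175,"dy": 0.815,"rz": -0.1579},{"finger_gap": 0,"dx": 0.4175,"dy": 0.815,"rz": -0.1579},{"finger_gap": 0,"dx": 0.4175,"dy": 0.815,"rz": -0.1579},{"finger_gap": 0,"dx": 0.4175,"dy": 0.815,"rz": -0.1579}]'; python3 go.py -.065 0 .06 90 0 fix;  python3 steer.py '[{"finger_gap": 0,"dz": 0.075},{"finger_gap": 0,"dz": 0.1375},{"finger_gap": 0,"dz": 0.1375},{"finger_gap": 0,"dz": 0.1375}]'; python3 go.py -.065 0 .022 90 0 fix
python3 - <<'E'
from h import *
im=r.snapshot("top")[110:215,190:300]; im2=r.snapshot("scene")[130:230,230:340]
z=lambda i:cv2.resize(i,(400,400),interpolation=cv2.INTER_CUBIC)[:,:,::-1]
cv2.imwrite("pics/p1.png",np.hstack([z(im),z(im2)]))
E
```

```text
clock: 5.7
tool_pos: [0.5797, 0.1008, 0.1204]
eef_rot: [0.113, 0.994, -0.001, -0.001]
contact_force: [0.6, -0.6, -0.8]
opening: 0.446
finger_force: 25.0
d [-0.0005  0.0026  0.0604] rv [-0.0031 -0.0019 -0.0006] F [ 0.6 -0.6 -0.8] z [ 0.  0. -1.]
clock: 6.1
tool_pos: [0.5803, 0.1003, 0.0665]
eef_rot: [0.114, 0.994, -0.001, -0.001]
contact_force: [0.9, 0.0, -0.5]
opening: 0.449
finger_force: 25.0
d [0.0003 0.0029 0.0445] rv [-0.0019 -0.0009 -0.0028] F [ 0.9  0.  -0.5] z [ 0.  0. -1.]
```

View pics/p1.png

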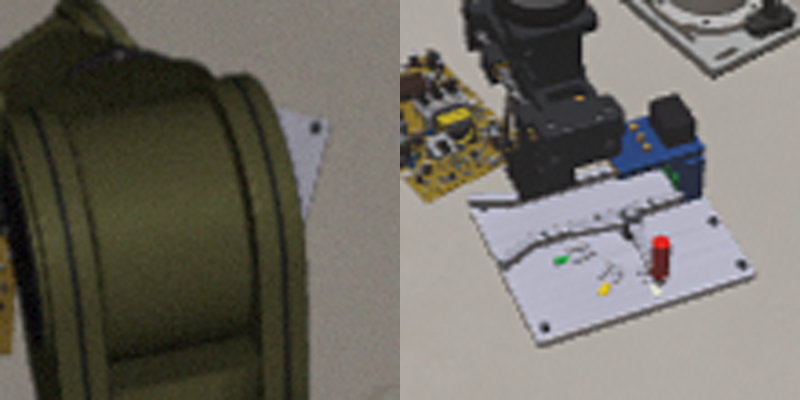

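Scene view: the sink hangs over the channel at ~(545,170), just left of centre; the top view is blocked by the arm. I'll go lower, centre it, and check against projected outlines.

In the tool's units: 0.028 m is 0.07, 0.02 m is 0.05.

```bash
python3 steer.py '[{"finger_gap": 0,"dy": 0.0075,"dz": 0.05},{"finger_gap": 0,"dy": 0.0075,"dz": 0.07},{"finger_gap": 0,"dy": 0.0075,"dz": 0.07},{"finger_gap": 0,"dy": 0.0075,"dz": 0.07}]'; python3 go.py -.065 0 .022 90 0 fix
python3 - <<'E'
from h import *
from go import fx
k=8;o=(245,145)
im=r.snapshot("scene")[145:220,245:345][:,:,::-1]; im=cv2.resize(im,None,fx=k,fy=k,interpolation=cv2.INTER_CUBIC)
P=lambda W:tuple(int(v) for v in ((proj("scene",W)-o+.5)*k-.5))
s=r.get_state(); C=R.from_quat(s["eef_rot"]).as_matrix(); t=s["tool_pos"]
F=lambda x,y,z:P([*fx(x,y),z])
for y in (-.0225,.0225): cv2.line(im,F(-.085,y,.02),F(.0,y,.02),(0,255,0),1)
for q in [(-.115,-.125,.01),(.085,-.125,.01),(-.115,.04,.01),(-.002,.028,.062),(-.002,-.028,.062),(-.0036,-.1158,.064)]: cv2.circle(im,F(*q),3,(255,0,255),1)
H=[P(t+C@np.array([a,b,c])) for c in (.012,-.013) for a,b in ((-.025,-.02),(-.025,.02),(.025,.02),(.025,-.02))]
for i in range(4): cv2.line(im,H[i],H[(i+1)%4],(0,0,255),1)
cv2.imwrite("pics/p2.png",im)
E
```

```text
clock: 6.6
tool_pos: [0.5814, 0.1057, 0.0394]
eef_rot: [0.112, 0.994, 0.0, 0.0]
contact_force: [0.4, 0.3, -0.3]
opening: 0.449
finger_force: 25.0
d [ 0.0002 -0.0027  0.0173] rv [0.0001 0.0006 0.    ] F [ 0.4  0.3 -0.3] z [ 0.  0. -1.]
```

View pics/p2.png

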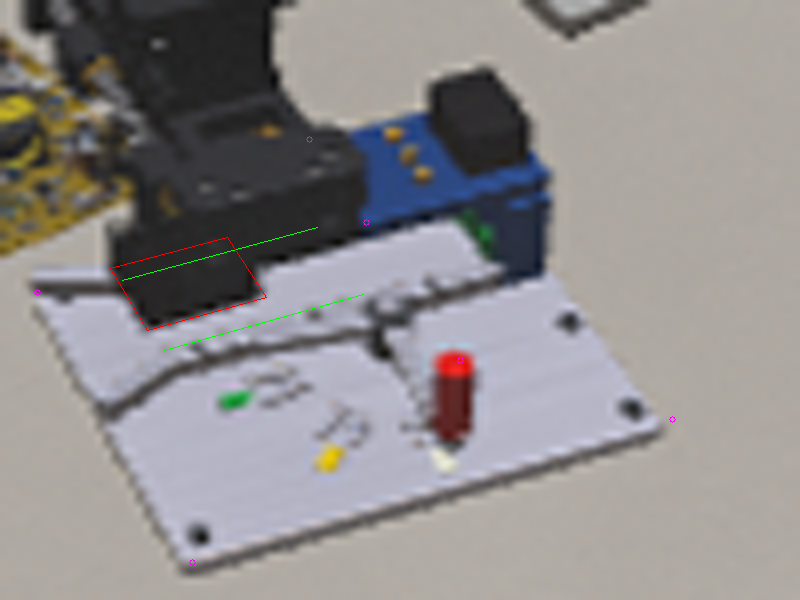

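Red projected box matches the sink's visible lower edge to well under a pixel, so the scene camera is good here. Fixture marks sit ~1 px off (knob (455,365) vs (460,360) predicted), so the fixture lies a few mm toward -x, -y of my estimate. I'll measure with sub-pixel edges.

```bash
cat > e.py <<'E'
from h import *
from go import fx
g=np.mean([r.snapshot("scene").astype(float).mean(2) for _ in range(4)],0)
s=r.get_state(); C=R.from_quat(s["eef_rot"]).as_matrix(); t=np.array(s["tool_pos"])
def prof(W0,W1,d):  # mean profile across a world line, offsets in mm along world direction d
    k=np.arange(-12,12.1,.5); out=[]
    for o in k:
        p=np.array([proj("scene",W0+(W1-W0)*u+d*o/1e3) for u in np.linspace(.1,.9,60)],np.float32)
        out.append(cv2.remap(g.astype(np.float32),p[None,:,:1][...,0],p[None,:,1:][...,0],1).mean())
    return k,np.array(out)
F=lambda x,y,z:np.array([*fx(x,y),z]); ey=F(0,1,0)-F(0,0,0); ex=F(1,0,0)-F(0,0,0)
for n,a,b,d in [("hs -y bottom",t+C@[-.025,-.02,.012],t+C@[.025,-.02,.012],ey),("hs?",t+C@[-.025,.02,.012],t+C@[.025,.02,.012],ey),
 ("plate -y",F(-.1,-.125,.01),F(.07,-.125,.01),ey),("rail R outer top",F(-.08,-.0305,.02),F(-.03,-.0305,.02),ey),("rail R inner top",F(-.08,-.0225,.02),F(-.03,-.0225,.02),ey),("plate -x",F(-.115,-.11,.01),F(-.115,-.04,.01),ex),("plate +x",F(.085,-.11,.01),F(.085,-.05,.01),ex)]:
    k,v=prof(a,b,d); print(n); print(" ".join(f"{q:.0f}" for q in v))
E
python3 e.py
```

```text
hs -y bottom
172 173 174 176 177 179 180 181 183 184 185 185 185 186 186 186 185 184 182 178 172 165 157 147 135 123 110 98 86 75 65 56 50 45 41 39 37 37 37 37 37 38 39 39 39 39 40 40 40Traceback (most recent call last):
  File "e.py", line 14, in <module>
    k,v=prof(a,b,d); print(n); print(" ".join(f"{q:.0f}" for q in v))
        ~~~~^^^^^^^
  File "e.py", line 8, in prof
    p=np.array([proj("scene",W0+(W1-W0)*u+d*o/1e3) for u in np.linspace(.1,.9,60)],np.float32)
                ~~~~^^^^^^^^^^^^^^^^^^^^^^^^^^^^^^
  File "h.py", line 16, in proj
    K,M,t=cam(n); x=K@(M@np.array(P)+t); return x[:2]/x[2]
          ~~~^^^
  File "h.py", line 5, in cam
    p=r.camera_params(n); K=np.array([[p["fx"],0,p["cx"]],[0,p["fy"],p["cy"]],[0,0,1]]); M=R.from_rotvec(p["rvec"]).as_matrix()
ValueError: time passes only in moves, steps and waits
```

```bash
sed -i 's/^def cam/from functools import lru_cache\n@lru_cache\ndef cam/' h.py; sed -i 's/("hs?".*,ey),$/ /' e.py; python3 e.py
```

```text
hs -y bottom
171 172 173 174 176 177 179 180 181 183 184 185 185 186 186 186 186 185 183 181 176 170 162 152 141 128 115 102 89 77 66 57 50 45 41 39 37 37 37 37 38 38 39 39 39 40 40 40 40
plate -y
172 171 169 166 162 157 151 144 136 128 121 114 108 104 101 101 103 106 112 119 128 137 147 156 165 173 179 183 187 188 189 190 189 189 188 188 187 187 187 187 188 188 188 188 188 188 188 188 188
rail R outer top
166 160 153 144 136 128 120 113 107 102 98 95 94 94 95 97 100 104 108 113 118 124 130 136 142 147 152 156 159 161 163 164 164 165 165 165 166 167 168 169 171 172 173 174 175 177 178 179 181
rail R inner top
100 104 108 113 118 124 130 136 142 147 152 156 159 161 163 164 164 165 165 165 166 167 168 169 171 172 173 174 175 177 178 179 181 182 183 184 185 185 186 186 186 186 185 183 181 177 172 165 157
plate -x
168 168 169 169 169 169 168 166 163 159 154 148 144 141 140 142 146 152 158 164 170 175 179 183 186 188 189 190 190 190 189 189 189 188 188 188 188 188 188 188 188 188 188 188 188 188 188 188 187
plate +x
167 168 168 169 170 171 173 175 177 178 179 179 178 177 176 174 173 172 171 170 170 169 169 168 168 168 169 169 169 169 169 169 169 169 169 169 168 168 168 168 168 168 168 168 168 168 168 168 168
```

Sub-pixel edges: the sink reads +1.05 mm and the fixture rail and plate read -1.05 mm, so the fixture is ~2 mm to -y of my estimate. Correcting and lowering.

In the tool's units: 0.008 m is 0.02, 0.005 m is 0.0125.

```bash
sed -i 's/FX=np.array(.*)/FX=np.array([.6428,.0869])/' go.py; python3 go.py -.065 0 .0235 90 0 fix; python3 steer.py '[{"finger_gap": 0,"dy": -0.0118},{"finger_gap": 0,"dy": -0.0118},{"finger_gap": 0,"dy": -0.0118,"dz": 0.0125},{"finger_gap": 0,"dy": -0.0118,"dz": 0.02},{"finger_gap": 0,"dy": -0.0118,"dz": 0.02}]';  python3 go.py -.065 0 .0235 90 0 fix
```

```text
d [ 0.0007 -0.0047  0.0154] rv [0.0001 0.0002 0.0002] F [ 0.4 -0.4 -0.1] z [ 0.  0. -1.]
clock: 7.55
tool_pos: [0.5799, 0.1015, 0.0302]
eef_rot: [0.112, 0.994, 0.0, -0.0]
contact_force: [0.4, 0.6, -1.4]
opening: 0.449
finger_force: 25.0
d [ 0.0004 -0.0002  0.0067] rv [ 0.0002 -0.0005  0.0005] F [ 0.4  0.6 -1.4] z [ 0.  0. -1.]
```

In the tool's units: 0.006 m is 0.015, 0.003 m is 0.0075.

```bash
python3 steer.py '[{"finger_gap": 0,"dz": 0.0075},{"finger_gap": 0,"dz": 0.015},{"finger_gap": 0,"dz": 0.015}]';  python3 steer.py '[{"finger_gap": 0,"dz": 0.0025},{"finger_gap": 0,"dz": 0.005},{"finger_gap": 0,"dz": 0.005}]'; python3 go.py -.065 0 .0225 90 0 fix
```

```text
clock: 7.85
tool_pos: [0.5799, 0.1015, 0.0243]
eef_rot: [0.112, 0.994, 0.0, -0.0]
contact_force: [-0.2, -0.2, -1.8]
opening: 0.448
finger_force: 25.0
clock: 8.15
tool_pos: [0.5802, 0.1015, 0.0227]
eef_rot: [0.112, 0.994, 0.0, 0.0]
contact_force: [-0.0, 1.6, -0.7]
opening: 0.445
finger_force: 25.0
d [ 0.0007 -0.0002  0.0002] rv [0.0005 0.0001 0.0003] F [-0.   1.6 -0.7] z [ 0.  0. -1.]
```

In the tool's units: -0.08 m is -0.2, -0.06 m is -0.15.

```bash
python3 steer.py '[{"finger_gap": 0.52},{"finger_gap": 0.52},{"finger_gap": 0.52},{"finger_gap": 0.52,"dz": -0.075},{"finger_gap": 0.52,"dz": -0.15},{"finger_gap": 0.52,"dz": -0.2},{"finger_gap": 0.52,"dz": -0.2}]';  python3 go.py -.13 0 .07 90 45 fix
python3 - <<'E'
from h import *
from go import fx
g=r.snapshot("scene"); k=8;o=(240,150)
im=cv2.resize(g[150:220,240:330][:,:,::-1],None,fx=k,fy=k,interpolation=cv2.INTER_CUBIC)
cv2.imwrite("pics/p3.png",im)
E
```

```text
clock: 8.85
tool_pos: [0.5819, 0.1015, 0.1055]
eef_rot: [0.112, 0.994, 0.001, 0.002]
contact_force: [1.0, 0.1, -0.5]
opening: 0.519
finger_force: 0.0
d [ 0.0676 -0.0008  0.0351] rv [ 0.0022 -0.7807 -0.0012] F [ 1.   0.1 -0.5] z [ 0.69 -0.16 -0.71]
```

View pics/p3.png

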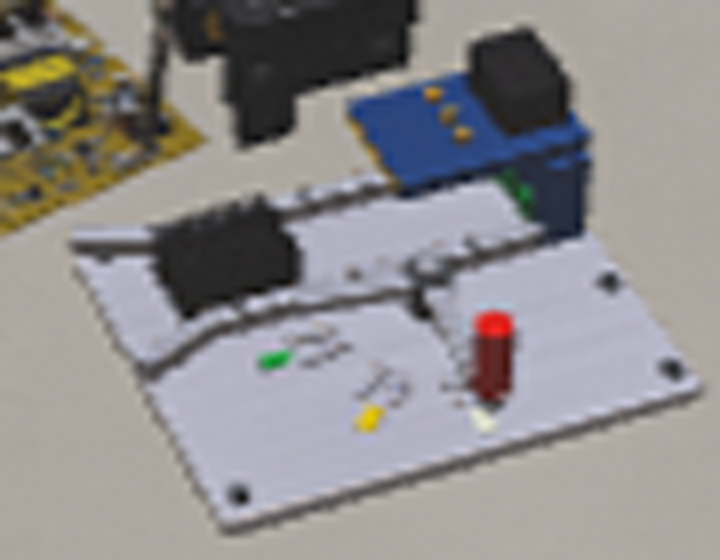

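The sink sits flat between the rails (~(230,255)), upright and aligned. Now tilt the closed fingers 50° so they can reach under the head.

In the tool's units: 0.067 m is 0.1675, 0.03 m is 0.075, -0.87 rad is -0.5539.

```bash
python3 steer.py '[{"finger_gap": 0,"dx": 0.075,"ry": -0.0891},{"finger_gap": 0,"dx": 0.1675,"ry": -0.1783},{"finger_gap": 0,"dx": 0.1675,"ry": -0.2674},{"finger_gap": 0,"dx": 0.1675,"ry": -0.3565},{"finger_gap": 0,"dx": 0.1675,"ry": -0.4456},{"finger_gap": 0,"dx": 0.1675,"ry": -0.5348},{"finger_gap": 0,"dx": 0.1675,"ry": -0.5539},{"finger_gap": 0,"dx": 0.1675,"ry": -0.5539},{"finger_gap": 0,"dx": 0.1675,"ry": -0.5539}]';  python3 go.py -.13 0 .0235 90 50 fix
```

```text
clock: 9.8
tool_pos: [0.5143, 0.1046, 0.1005]
eef_rot: [0.116, 0.958, -0.096, 0.244]
contact_force: [-0.4, -0.4, -0.1]
opening: 0.004
finger_force: 0.0
d [0.0381 0.021  0.0645] rv [-0.1297 -0.3596  0.0435] F [-0.4 -0.4 -0.1] z [ 0.75 -0.17 -0.64]
```

```bash
python3 steer.py '[{"finger_gap": 0},{"finger_gap": 0},{"finger_gap": 0}]';  python3 go.py -.13 0 .09 90 50 fix; python3 -c "
from plant import r; print(r.get_state()['q'].round(2) if hasattr(r.get_state()['q'],'round') else r.get_state()['q'])"
```

```text
clock: 10.1
tool_pos: [0.515, 0.1032, 0.1006]
eef_rot: [0.117, 0.958, -0.097, 0.242]
contact_force: [0.2, -0.4, 0.4]
opening: 0.007
finger_force: 0.0
d [0.0065 0.0138 0.0066] rv [-0.1327 -0.3634  0.0432] F [ 0.2 -0.4  0.4] z [ 0.75 -0.17 -0.64]
[-0.45  0.83 -0.19  2.32  1.97  0.65 -1.2 ]
```

The manual's scale: shifts go in shares of 40 cm and turns go in shares of 90 degrees. Converting my numbers, 0.014 m is 0.035, 0.006 m is 0.015, -0.36 rad is -0.2292.

```bash
python3 steer.py '[{"finger_gap": 0,"dx": 0.015,"dy": 0.035,"rx": -0.0382,"ry": -0.0891,"rz": 0.0127},{"finger_gap": 0,"dx": 0.015,"dy": 0.035,"rx": -0.0828,"ry": -0.1783,"rz": 0.0255},{"finger_gap": 0,"dx": 0.015,"dy": 0.035,"rx": -0.0828,"ry": -0.2292,"rz": 0.0255},{"finger_gap": 0,"dx": 0.015,"dy": 0.035,"rx": -0.0828,"ry": -0.2292,"rz": 0.0255},{"finger_gap": 0,"dx": 0.015,"dy": 0.035,"rx": -0.0828,"ry": -0.2292,"rz": 0.0255}]';  python3 go.py -.13 0 .09 90 50 fix; python3 -c "
from plant import r; print(r.get_state()['q'].round(2) if hasattr(r.get_state()['q'],'round') else r.get_state()['q'])"
```

```text
clock: 10.6
tool_pos: [0.5143, 0.1238, 0.0891]
eef_rot: [0.094, 0.907, -0.053, 0.407]
contact_force: [-0.9, 0.8, -1.5]
opening: 0.005
finger_force: 0.0
d [-0.0029 -0.0074  0.0021] rv [-0.0048 -0.0267  0.0219] F [-0.9  0.8 -1.5] z [ 0.75 -0.17 -0.64]
[-0.23  1.23 -0.88  2.55  2.06  1.75 -1.45]
```

```bash
python3 steer.py '[{"finger_gap": 0},{"finger_gap": 0}]';  python3 go.py -.11 0 .045 90 50 fix
```

```text
clock: 10.8
tool_pos: [0.5135, 0.1233, 0.0877]
eef_rot: [0.095, 0.908, -0.052, 0.405]
contact_force: [0.4, 0.0, -0.7]
opening: 0.004
finger_force: 0.0
d [ 0.0159 -0.0061  0.0465] rv [-0.0048 -0.0321  0.0197] F [ 0.4  0.  -0.7] z [ 0.75 -0.17 -0.64]
```

In the tool's units: 0.0465 m is 0.1163, -0.006 m is -0.015, -0.032 rad is -0.0204.

```bash
python3 steer.py '[{"finger_gap": 0,"dx": 0.02,"dy": -0.0075,"dz": 0.0575,"ry": -0.0102,"rz": 0.0064},{"finger_gap": 0,"dx": 0.04,"dy": -0.015,"dz": 0.1163,"ry": -0.0204,"rz": 0.0127},{"finger_gap": 0,"dx": 0.04,"dy": -0.015,"dz": 0.1163,"ry": -0.0204,"rz": 0.0127},{"finger_gap": 0,"dx": 0.04,"dy": -0.015,"dz": 0.1163,"ry": -0.0204,"rz": 0.0127}]';  python3 go.py -.11 0 .0235 90 50 fix
```

```text
clock: 11.2
tool_pos: [0.5364, 0.1127, 0.0476]
eef_rot: [0.101, 0.9, -0.049, 0.422]
contact_force: [0.4, 0.2, 0.7]
opening: 0.004
finger_force: 0.0
d [ 0.0189 -0.0014  0.0149] rv [-0.0023  0.0054  0.0027] F [0.4 0.2 0.7] z [ 0.75 -0.17 -0.64]
```

In the tool's units: 0.019 m is 0.0475, 0.015 m is 0.0375.

```bash
python3 steer.py '[{"finger_gap": 0,"dx": 0.02,"dz": 0.0175},{"finger_gap": 0,"dx": 0.0475,"dy": -0.0035,"dz": 0.0375},{"finger_gap": 0,"dx": 0.0475,"dy": -0.0035,"dz": 0.0375},{"finger_gap": 0,"dx": 0.0475,"dy": -0.0035,"dz": 0.0375}]';  python3 go.py -.04 0 .0235 90 50 fix
```

```text
clock: 11.6
tool_pos: [0.5348, 0.1124, 0.0225]
eef_rot: [0.101, 0.9, -0.048, 0.421]
contact_force: [-1.0, -0.1, -0.1]
opening: 0.005
finger_force: 0.0
d [-0.0462 -0.0008  0.0539] rv [-0.      0.0031  0.0007] F [-1.  -0.1 -0.1] z [ 0.75 -0.17 -0.64]
```

In the tool's units: 0.0535 m is 0.1338, 0.0077 m is 0.0193.

```bash
python3 steer.py '[{"finger_gap": 0,"dx": -0.0163,"dz": 0.0193},{"finger_gap": 0,"dx": -0.0325,"dz": 0.0385},{"finger_gap": 0,"dx": -0.0488,"dz": 0.0575},{"finger_gap": 0,"dx": -0.065,"dz": 0.0775},{"finger_gap": 0,"dx": -0.0813,"dz": 0.0963},{"finger_gap": 0,"dx": -0.0975,"dz": 0.115},{"finger_gap": 0,"dx": -0.1138,"dy": -0.002,"dz": 0.1338},{"finger_gap": 0,"dx": -0.1138,"dy": -0.002,"dz": 0.1338}]';  python3 go.py -.01 0 .0235 90 50 fix
```

```text
clock: 12.4
tool_pos: [0.6043, 0.0948, 0.0239]
eef_rot: [0.103, 0.899, -0.048, 0.422]
contact_force: [0.1, -0.1, -0.2]
opening: 0.003
finger_force: 0.0
d [-0.0184  0.001   0.0228] rv [-0.0018  0.0054 -0.0015] F [ 0.1 -0.1 -0.2] z [ 0.75 -0.17 -0.64]
```

In the tool's units: 0.023 m is 0.0575, -0.0184 m is -0.046.

```bash
python3 steer.py '[{"finger_gap": 0,"dx": -0.015,"dy": 0.0025,"dz": 0.0193},{"finger_gap": 0,"dx": -0.03,"dy": 0.0025,"dz": 0.0385},{"finger_gap": 0,"dx": -0.046,"dy": 0.0025,"dz": 0.0575}]'; python3 steer.py '[{"finger_gap": 0,"dx": -0.005,"dz": 0.0058},{"finger_gap": 0,"dx": -0.01,"dz": 0.0115}]';python3 steer.py '[{"finger_gap": 0,"dx": -0.0038,"dz": 0.0045},{"finger_gap": 0,"dx": -0.0075,"dz": 0.009}]';  python3 go.py .0042 0 .0235 90 50 fix
```

```text
clock: 12.7
tool_pos: [0.6327, 0.09, 0.0221]
eef_rot: [0.102, 0.9, -0.048, 0.421]
contact_force: [-0.4, -0.3, 0.9]
opening: 0.003
finger_force: 0.2
clock: 12.9
tool_pos: [0.6383, 0.0883, 0.0224]
eef_rot: [0.102, 0.9, -0.048, 0.421]
contact_force: [-0.4, 0.9, 0.2]
opening: 0.006
finger_force: 0.3
clock: 13.1
tool_pos: [0.6425, 0.0876, 0.0222]
eef_rot: [0.102, 0.9, -0.048, 0.421]
contact_force: [-0.3, 0.4, -0.2]
opening: 0.004
finger_force: 0.3
d [-0.004  -0.0007  0.0028] rv [-0.0004  0.0026  0.0002] F [-0.3  0.4 -0.2] z [ 0.75 -0.17 -0.64]
```

```bash
python3 - <<'E'
from h import *
g=r.snapshot("scene"); 
im=cv2.resize(g[150:220,240:330][:,:,::-1],None,fx=8,fy=8,interpolation=cv2.INTER_CUBIC)
cv2.imwrite("pics/p4.png",im)
E
```

```text
(no output)
```

View pics/p4.png

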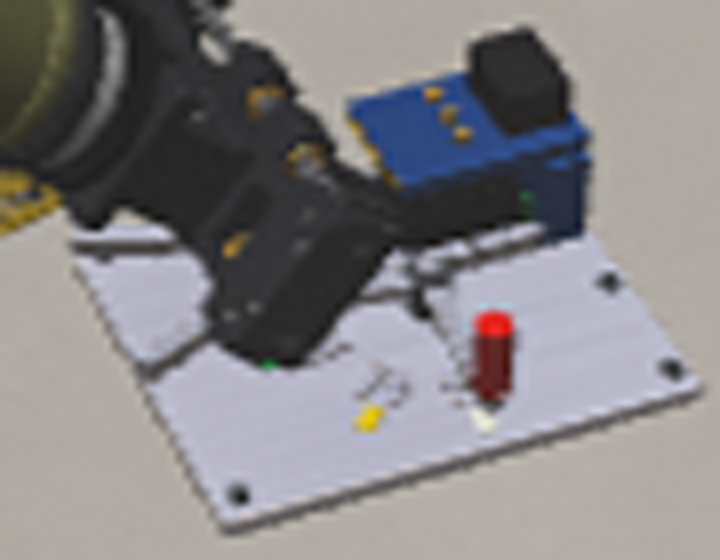

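The sink is under the head and close to the stop: its front is at ~(525,215), next to the column, and the fingers clear the head. I'll step in until I feel the stop.

In the tool's units: -0.001 m is -0.0025.

```bash
for i in 1 2 3; do python3 steer.py '[{"finger_gap": 0,"dx": -0.0025,"dz": 0.0025},{"finger_gap": 0,"dx": -0.0025,"dz": 0.0025}]' | grep -E "tool_pos|contact"; done; python3 go.py .0042 0 .0235 90 50 fix
```

```text
tool_pos: [0.6439, 0.0872, 0.0224]
contact_force: [-0.8, -0.6, 0.7]
tool_pos: [0.6454, 0.0869, 0.0226]
contact_force: [-0.6, 0.3, -0.3]
tool_pos: [0.6462, 0.087, 0.0225]
contact_force: [-1.9, 1.4, 1.2]
d [-0.0013 -0.0009  0.    ] rv [0.0002 0.0018 0.0002] F [-1.9  1.4  1.2] z [ 0.75 -0.17 -0.64]
```

In the tool's units: -0.001 m is -0.0025.

```bash
for i in 1 2 3 4; do python3 steer.py '[{"finger_gap": 0,"dx": -0.0025,"dz": 0.0025},{"finger_gap": 0,"dx": -0.0025,"dz": 0.0025}]' | grep -E "tool_pos|contact"; done; python3 go.py .0042 0 .0235 90 50 fix
```

```text
tool_pos: [0.6466, 0.087, 0.0223]
contact_force: [-6.9, 0.8, 1.7]
tool_pos: [0.6468, 0.087, 0.0222]
contact_force: [-11.0, 1.4, 5.5]
tool_pos: [0.647, 0.0869, 0.0222]
contact_force: [-16.0, 1.1, 8.0]
tool_pos: [0.6471, 0.0869, 0.0221]
contact_force: [-22.2, 2.1, 11.3]
d [-0.001  -0.001  -0.0009] rv [ 0.0034 -0.0069  0.005 ] F [-22.2   2.1  11.3] z [ 0.75 -0.17 -0.64]
```

Firm stop at TCP fixture x ≈ +4.1 mm (home predicted +4.2), with force rising to 22 N and no progress: the sink is home. Backing out.

In the tool's units: -0.053 m is -0.1325, 0.045 m is 0.1125.

```bash
python3 steer.py '[{"finger_gap": 0,"dx": 0.0325,"dz": -0.0388},{"finger_gap": 0,"dx": 0.075,"dz": -0.0875},{"finger_gap": 0,"dx": 0.1125,"dz": -0.1325},{"finger_gap": 0,"dx": 0.1125,"dz": -0.1325}]' | grep -E "tool_pos|contact"; python3 go.py -.07 -.03 .16 90 50 fix
```

```text
tool_pos: [0.5826, 0.1024, 0.0218]
contact_force: [0.4, 0.3, 0.2]
d [-0.1007 -0.0318 -0.0949] rv [0.0021 0.     0.0028] F [0.4 0.3 0.2] z [ 0.75 -0.17 -0.64]
```

In the tool's units: -0.1 m is -0.25, -0.095 m is -0.2375, 0.87 rad is 0.5539.

```bash
python3 steer.py '[{"finger_gap": 0.5,"dx": -0.075,"dy": -0.025,"dz": -0.075},{"finger_gap": 0.5,"dx": -0.175,"dy": -0.075,"dz": -0.15},{"finger_gap": 0.5,"dx": -0.25,"dy": -0.075,"dz": -0.2375},{"finger_gap": 0.5,"dx": -0.25,"dy": -0.075,"dz": -0.2375,"ry": 0.0891},{"finger_gap": 0.5,"dx": -0.25,"dy": -0.075,"dz": -0.2375,"ry": 0.1783},{"finger_gap": 0.5,"dx": -0.25,"dy": -0.075,"dz": -0.2375,"ry": 0.2674},{"finger_gap": 0.5,"dx": -0.25,"dy": -0.075,"dz": -0.2375,"ry": 0.3565},{"finger_gap": 0.5,"dx": -0.25,"dy": -0.075,"dz": -0.2375,"ry": 0.4456},{"finger_gap": 0.5,"dx": -0.25,"dy": -0.075,"dz": -0.2375,"ry": 0.5348},{"finger_gap": 0.5,"dx": -0.25,"dy": -0.075,"dz": -0.2375,"ry": 0.5539}]' 15 | grep -E "tool_pos|contact"; python3 go.py -.0036 -.1158 .12 90 0 fix
python3 -c "
from plant import r; print(r.get_state()['q'])"
```

```text
tool_pos: [0.5706, 0.0718, 0.1613]
contact_force: [0.8, -0.3, -0.9]
d [-0.06   -0.0842  0.0474] rv [-0.0121  0.0832 -0.003 ] F [ 0.8 -0.3 -0.9] z [ 0.  0. -1.]
[ 0.27896553  0.85712063 -0.91867455  1.84512507  0.97788882  0.89469355
  0.2125724 ]
```

In the tool's units: -0.084 m is -0.21, -0.06 m is -0.15, -0.12 rad is -0.0764.

```bash
python3 go.py -.0036 -.1158 .12 135 0 fix; python3 steer.py '[{"finger_gap": 0.5,"dx": -0.05,"dy": -0.05,"ry": 0.0509,"rz": -0.0764},{"finger_gap": 0.5,"dx": -0.075,"dy": -0.1,"ry": 0.0509,"rz": -0.1528},{"finger_gap": 0.5,"dx": -0.1125,"dy": -0.15,"dz": 0.05,"ry": 0.0509,"rz": -0.2292},{"finger_gap": 0.5,"dx": -0.15,"dy": -0.21,"dz": 0.1175,"ry": 0.0509,"rz": -0.3056},{"finger_gap": 0.5,"dx": -0.15,"dy": -0.21,"dz": 0.1175,"ry": 0.0509,"rz": -0.382},{"finger_gap": 0.5,"dx": -0.15,"dy": -0.21,"dz": 0.1175,"ry": 0.0509,"rz": -0.4584},{"finger_gap": 0.5,"dx": -0.15,"dy": -0.21,"dz": 0.1175,"ry": 0.0509,"rz": -0.4997},{"finger_gap": 0.5,"dx": -0.15,"dy": -0.21,"dz": 0.1175,"ry": 0.0509,"rz": -0.4997},{"finger_gap": 0.5,"dx": -0.15,"dy": -0.21,"dz": 0.1175,"ry": 0.0509,"rz": -0.4997}]' | grep -E "tool_pos|contact|open"; python3 go.py -.0036 -.1158 .04 135 0 fix
```

```text
d [-0.06   -0.0842  0.0474] rv [-0.0441  0.0742 -0.7879] F [ 0.8 -0.3 -0.9] z [ 0.  0. -1.]
tool_pos: [0.6129, -0.0257, 0.119]
contact_force: [0.4, 0.0, 0.9]
opening: 0.505
d [-0.0024  0.0034  0.0789] rv [-0.0402 -0.0215 -0.0086] F [0.4 0.  0.9] z [ 0.  0. -1.]
```

```bash
cat > k.py <<'E'
from h import *
from go import FX,FA
for n in("scene","top"):
    im=cv2.GaussianBlur(r.snapshot(n),(3,3),0).astype(int); m=((im[...,0]>150)&(im[...,1]<70)&(im[...,2]<70)) if n=="scene" else ((im[...,0]>110)&(im[...,1]<70)&(im[...,2]<70))
    sl=np.zeros_like(m); sl[130:225,205:340]=1; v,u=np.nonzero(m&sl)
    if len(u)<3: print(n,"none"); continue
    w=onz(n,(u.mean(),v.mean()),.064)[:2]-FX; c,s=np.cos(FA),np.sin(FA); p=np.array([[c,s],[-s,c]])@w
    q=p-[.002,-.046]; print(n,len(u),"knob fix",p.round(4),"angle",round(float(np.arctan2(-q[0],-q[1])),3))
E
python3 k.py
```

```text
scene 7 knob fix [-0.0068 -0.1167] angle 0.124
top 21 knob fix [-0.0035 -0.1128] angle 0.081
```

In the tool's units: 0.078 m is 0.195, 0.06 m is 0.15, -0.04 rad is -0.0255.

```bash
python3 steer.py '[{"finger_gap": 0.5,"dx": -0.005,"dy": 0.0075,"dz": 0.075,"rx": -0.0255,"ry": -0.0127,"rz": -0.0057},{"finger_gap": 0.5,"dx": -0.005,"dy": 0.0075,"dz": 0.15,"rx": -0.0255,"ry": -0.0127,"rz": -0.0057},{"finger_gap": 0.5,"dx": -0.005,"dy": 0.0075,"dz": 0.195,"rx": -0.0255,"ry": -0.0127,"rz": -0.0057},{"finger_gap": 0.5,"dx": -0.005,"dy": 0.0075,"dz": 0.195,"rx": -0.0255,"ry": -0.0127,"rz": -0.0057},{"finger_gap": 0.5,"dx": -0.005,"dy": 0.0075,"dz": 0.195,"rx": -0.0255,"ry": -0.0127,"rz": -0.0057}]' | grep -E "tool_pos|contact|open"; python3 go.py -.0036 -.1158 .04 135 0 fix;  python3 steer.py '[{"finger_gap": 0},{"finger_gap": 0},{"finger_gap": 0},{"finger_gap": 0},{"finger_gap": 0},{"finger_gap": 0}]' 15; python3 go.py -.0036 -.1158 .04 135 0 fix; python3 k.py
```

```text
tool_pos: [0.6129, -0.0239, 0.0414]
contact_force: [-0.8, 0.1, 0.0]
opening: 0.498
d [ 0.0003 -0.0014  0.0014] rv [ 0.0013 -0.0012  0.0036] F [-0.8  0.1  0. ] z [ 0.  0. -1.]
clock: 18.05
tool_pos: [0.6126, -0.0236, 0.0414]
eef_rot: [-0.279, 0.96, 0.001, -0.001]
contact_force: [-1.7, 1.4, 3.9]
opening: 0.173
finger_force: 15.0
d [ 0.0002 -0.0018  0.0014] rv [ 0.0019 -0.001   0.0041] F [-1.7  1.4  3.9] z [ 0.  0. -1.]
scene 10 knob fix [-0.0056 -0.1155] angle 0.108
top none
```

In the tool's units: 0.0592 m is 0.148, 0.0523 m is 0.1308.

```bash
python3 steer.py '[{"finger_gap": 0,"dx": 0.0105,"dy": 0.014},{"finger_gap": 0,"dx": 0.0193,"dy": 0.0293},{"finger_gap": 0,"dx": 0.0268,"dy": 0.045},{"finger_gap": 0,"dx": 0.0325,"dy": 0.0615},{"finger_gap": 0,"dx": 0.0365,"dy": 0.0785},{"finger_gap": 0,"dx": 0.039,"dy": 0.0958},{"finger_gap": 0,"dx": 0.0395,"dy": 0.1133},{"finger_gap": 0,"dx": 0.0385,"dy": 0.1308},{"finger_gap": 0,"dx": 0.0355,"dy": 0.148}]' 20; python3 go.py -.0036 -.1158 .04 135 0 fix; python3 k.py
```

```text
clock: 19.05
tool_pos: [0.5688, 0.0117, 0.0406]
eef_rot: [-0.276, 0.961, -0.005, -0.003]
contact_force: [-2.3, -6.4, 7.7]
opening: 0.172
finger_force: 20.0
d [-0.0184 -0.055   0.0009] rv [-0.0081 -0.0089 -0.0018] F [-2.3 -6.4  7.7] z [ 0.  0. -1.]
scene 8 knob fix [-0.0552 -0.0888] angle 0.928
top none
```

In the tool's units: 0.031 m is 0.0775, 0.0255 m is 0.0638.

```bash
python3 steer.py '[{"finger_gap": 0,"dx": -0.0045,"dy": 0.017},{"finger_gap": 0,"dx": -0.0108,"dy": 0.0333},{"finger_gap": 0,"dx": -0.0188,"dy": 0.049},{"finger_gap": 0,"dx": -0.028,"dy": 0.0638},{"finger_gap": 0,"dx": -0.0388,"dy": 0.0775},{"finger_gap": 0,"dx": -0.0388,"dy": 0.0775},{"finger_gap": 0,"dx": -0.0388,"dy": 0.0775}]'; python3 go.py -.0678 -.051 .04 135 0 fix; python3 k.py
```

```text
clock: 19.85
tool_pos: [0.5652, 0.0529, 0.0404]
eef_rot: [-0.278, 0.961, 0.001, -0.001]
contact_force: [-0.8, 1.7, -1.3]
opening: 0.177
finger_force: 20.0
d [ 0.0003 -0.0006  0.0004] rv [ 0.0025 -0.0017  0.0035] F [-0.8  1.7 -1.3] z [ 0.  0. -1.]
scene 9 knob fix [-0.0709 -0.0531] angle 1.474
top none
```

In the tool's units: -0.15 m is -0.375, -0.12 m is -0.3.

```bash
python3 steer.py '[{"finger_gap": 0.4},{"finger_gap": 0.4},{"finger_gap": 0.4},{"finger_gap": 0.4,"dz": -0.075},{"finger_gap": 0.4,"dz": -0.175},{"finger_gap": 0.4,"dz": -0.3},{"finger_gap": 0.4,"dx": 0.1,"dy": -0.05,"dz": -0.375},{"finger_gap": 0.4,"dx": 0.2,"dy": -0.125,"dz": -0.375},{"finger_gap": 0.4,"dx": 0.3,"dy": -0.2,"dz": -0.375},{"finger_gap": 0.4,"dx": 0.3,"dy": -0.2,"dz": -0.375}]'; python3 go.py -.0678 -.051 .04 135 0 fix; python3 k.py
```

```text
clock: 20.95
tool_pos: [0.5041, -0.0875, 0.1898]
eef_rot: [-0.274, 0.962, -0.003, -0.004]
contact_force: [0.1, -0.0, -0.7]
opening: 0.396
finger_force: 0.0
d [-0.1272  0.087   0.1483] rv [-0.0025 -0.0097 -0.0061] F [ 0.1 -0.  -0.7] z [ 0.  0. -1.]
scene 6 knob fix [-0.0722 -0.0525] angle 1.483
top 20 knob fix [-0.0677 -0.0487] angle 1.532
```

The two views average 1.51 rad, so the lever is in the green notch. The keeper closed without resistance and the robot is clear.

```bash
python3 steer.py '[{"finger_gap": 0.4},{"finger_gap": 0.4}]' | head -2; python3 -c "
from plant import r; print(r.finish_job())"
```

```text
clock: 21.25
tool_pos: [0.5078, -0.0775, 0.1912]
the job is handed in; nothing more can be done
None
```

I pushed the heat sink home against the end stop and threw the lever into the green notch (about 1.5 rad in both camera views), so the keeper is closed; I handed the job in at about 21 s with the robot clear, and no verdict was returned.

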